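# Slide the dough scraper's grip out over the board edge

### The job

Push the dough scraper across the chopping board with your fingertips, grip first, until the whole red line on its blade lies along the board's front edge, so that the black grip sticks out squarely and the next person can take hold of it. Slide it flat on the board - never pinch, lift or tip it - and leave the little tin and everything else where they stand. Finish with the scraper at rest and your hand clear.

Things in the scene. Friction and masses are not known exactly. Their poses are not given: they have to be found in the camera images.
- scraper: Dough scraper lying flat on the board, loose, 0.2-0.35 kg, flat underside; slides with dry friction. Origin: centre of underside. 118 mm along x, 100 along y. Black grip bar at x -59 to -31 mm, full width, 13 thick; steel blade 4 thick from there to x +59, so the grip's inner face is a 9 mm step. Grip starts toward the board's front edge, up to 20 degrees askew.
- line_left (a point): Left end (robot's left, as it starts) of the red line painted across the top of the blade, at scraper coordinates (-16, +49, +4) mm. The line is 5 mm wide, parallel to the grip, its middle 15 mm behind the grip's inner face.
- line_right (a point): Right end of the red line, in scraper coordinates (-16, -49, +4) mm.
- grip_step (a point): Middle of the inner face of the grip bar, the step that rises from the blade, in scraper coordinates (-31, 0, +9) mm; the face looks along the scraper's +x.
- board: The brown wooden chopping board lying on the hob, 210 mm along its x, 300 mm along its y, 22 mm thick; it stays put. Origin: centre of the underside. Its top is 22 mm above the hob. Its front edge, the long side that faces the robot, is at its x = -105 mm.
- board_front_edge (a point): Middle of the front upper edge of the board, in board coordinates (-105, 0, +22) mm; the edge runs along the board's y.
- clay_tin: A little white tin with a dark red knob, diameter 50, 35 high, loose, standing on the left part of the board beside the scraper. Bystander. Origin: centre of the underside.
- tin_tomato: Bystander: a food tin, diameter 75, 110 high (mm), standing loose at the left side of the hob. Origin: centre of the underside.
- pepper_mill: Bystander: a wooden pepper mill, diameter 58, 170 high (mm), standing loose at the left side of the hob. Origin: centre of the underside.
- jar_honey: Bystander: a honey jar with dark lid, diameter 65, 86 high (mm), standing loose at the back of the hob. Origin: centre of the underside.
- store_0: Bystander: a clear storage jar with grey lid, 80 wide, 175 high (mm), standing loose at the back of the hob. Origin: centre of the underside.
- spice_a: Bystander: a small spice jar with red lid, diameter 45, 108 high (mm), standing loose at the right side of the hob. Origin: centre of the underside.
- box_red_tea: Bystander: a red carton, 67 x 80, 94 high (mm), standing loose at the right side of the hob. Origin: centre of the underside.
Things that resemble listed ones, but are neither listed nor needed, are in the scene too. There is more than one size of the scraper; the job needs the larger.

How it is judged:
At the end, for the whole second after the job is handed in: Both ends of the red line lie within 6 mm of the board's front edge (measured square to the edge), between the board's two ends, the grip being outside; the scraper lies flat on the board (within 0.05 rad) and at rest (x of line_left in the frame of board_front_edge between -0.006 and 0.006 m and y of line_left in the frame of board_front_edge between -0.15 and 0.15 m and z of line_left in the frame of board_front_edge between 0 and 0.008 m and x of line_right in the frame of board_front_edge between -0.006 and 0.006 m and y of line_right in the frame of board_front_edge between -0.15 and 0.15 m and z of line_right in the frame of board_front_edge between 0 and 0.008 m and x of grip_step in the frame of board_front_edge below -0.001 m and angle between scraper's own z axis and vertical below 0.05 rad and linear speed of scraper below 0.01 m/s); the robot touches nothing.
It fails at once if the grip bar is pinched: fingers press on its front and its back at once (contact force between the fingers and scraper_c1 above 1 N and contact force between the fingers and scraper_c2 above 1 N).
It fails at once if the scraper is lifted, tipped up or falls off the board (z of scraper in the frame of board_front_edge above 0.006 m or z of scraper in the frame of board_front_edge below -0.008 m or angle between scraper's own z axis and vertical above 0.12 rad).
It fails at once if the little tin on the board is moved by more than 15 mm or tipped (distance of clay_tin from where it was at the start of the episode above 0.015 m or angle between clay_tin's own z axis and vertical above 0.3 rad).
It fails at once if another bystander is moved by more than 20 mm or tipped (distance of any of tin_tomato, pepper_mill, jar_honey, store_0, spice_a, box_red_tea from where it was at the start of the episode above 0.02 m or angle between any of tin_tomato, pepper_mill, jar_honey, store_0, spice_a, box_red_tea's own z axis and vertical above 0.3 rad).
It also fails if it takes over 38 s, if anything falls off the work surface, if the arm or the gripper's body presses on something with over 40 N, if the wrist force passes 120 N, or if a joint passes its speed limit or range.

### The arm

A 7-joint arm with a two-finger parallel gripper is mounted at the origin on a cart in front of the work surface, level with it; the furniture and walls round the work are solid. World frame = base frame: x ahead of the robot, y to its left, z up, the work surface at z = 0. Lengths are in m, angles in rad, forces in N, time in s.
With the tool pointing down it reaches from about 0.425 to 0.925 m from the base axis. Payload 6.8 kg.
Tool frame: the origin (TCP) lies on the front face of the gripper's body, between the roots of the fingers; the fingertips stand 73 mm ahead of it and the grasp point (between the pads) lies 54 mm ahead of it (env.nose_length is the distance from the TCP to the fingertips, in m); z points along the fingers, y is the line along which they close (so a half turn about z gives the same grasp; the last joint's range is limited). The gripper opens to 85 mm and grips with 20 to 120 N. Pads are 22 mm wide; open, the fingers measure 114 mm over their backs; the gripper's body (76 mm by 85 mm) begins 54 mm behind the grasp point. The pads swing forward as they close: fully open they stand 13 mm farther back than shut.
Start: joints at [-1.321, 0.477, 0.022, 1.555, -0.011, 1.109, -0.083], TCP at [0.236, 0.632, 0.304] pointing down, gripper open.
Joint ranges: [-2.96, 2.96], [-0.34, 2.1], [-1.41, 1.46], [0.24, 2.44], [-1.37, 4.51], [0.17, 1.92], [-2.96, 2.96]. Speed limits (rad/s): [2.39, 2.39, 3.14, 3.14, 3.14, 3.14, 3.14].

### API

Orientations are given as a unit quaternion [w, x, y, z].
In Python, from cell import env, kin, camera, calibration, job gives the robot as it stands. The module is installed in compiled form; this text tells all that it offers. Calls block until the motion is done:
- env.reach(position, orientation): joint-space move of the TCP to a pose.
- env.movel(position, velocity=0.15, rot=None, stop_force=None): straight line of the TCP; rot=None keeps the orientation; velocity is the mean speed in m/s. With stop_force (N) it stops when the force on the tool has changed by that much, and returns True; else False.
- env.goto_joints(angles): joint-space move.
- env.grip(opening, f_grip=None): finger opening in m; f_grip is the grip in N (None keeps the last); returns when the fingers have stopped.
- env.dwell(seconds).
- kin.inverse_kinematics(position, orientation): joint angles nearest the present ones, or None.
- env.get_state(): the state.
- camera(name): name is "side" or "top"; returns (picture, depth): 480x640x3 uint8, blue, green, red; 480x640 float32, m along the optical axis (not along the pixel's ray), 0 where there is no reading.
- calibration(name): a dict with "fx", "fy", "cx", "cy" (pixels), "rvec" (rotation vector, rad) and "tvec" (3), from world to camera coordinates, as OpenCV has them. Camera axes: x right, y down, z forward; pixel columns grow to the right and rows downward; lengths in m; the calibration is good to about 2 mm. A picture is of the moment at which its call begins. calibration takes no time and is no camera call.
A pose or a line that the arm cannot do raises env.PlanningError and nothing moves.
- job.job_done(): hands the job in; it is judged then, once.
The state is a dict: "time": time; "qpos": joint angles; "joint_velocities": joint speeds; "joint_torque": joint torques, N m; "tcp_pos": TCP position; "orientation": TCP orientation; "force": force on the tool from outside, world axes, zero at the start; "torque": the same for the moment, N m; "opening": finger opening in m; "gripper_force": force on a finger pad.
Only numpy, scipy, OpenCV 4.12 (cv2) and the standard library are available. Lean on these libraries where they do the work, as an engineer would, in place of code of your own. Each camera call takes 0.05 s, during which the arm holds its last target. There are 200 camera calls.

## Working session

There is one attempt and no reset: what is moved stays moved. The work goes in short steps, each a Python script; the robot and the scene stay as the last script left them, time stands still between calls to the robot, and variables do not carry over. Pictures are saved under pics/ and viewed, at most 10 in all, crops included, and the job is handed in when it is done.

```bash
mkdir -p pics; python3 - <<'E'
from cell import env,camera,calibration
import cv2
for n in("top","side"):
    p,d=camera(n); cv2.imwrite(f"pics/{n}0.png",p); print(n,calibration(n))
s=env.get_state();print(s["time"],s["tcp_pos"],s["orientation"],s["opening"])
E
```

```text
top {'fx': 494.34211310322974, 'fy': 494.34211310322974, 'cx': 319.96340914334894, 'cy': 239.0941423299897, 'rvec': array([ 2.13736703, -2.12489477,  0.22000215]), 'tvec': array([0.04169431, 0.58471102, 0.87778926])}
side {'fx': 523.3969454484028, 'fy': 523.3969454484028, 'cx': 326.40390614003525, 'cy': 232.2097994046578, 'rvec': array([ 0.10618673, -2.57249275,  1.739471  ]), 'tvec': array([0.61000552, 0.04710936, 1.10849324])}
0.1 [0.23625055 0.63186906 0.30299782] [-8.02888211e-05  1.77945234e-01  9.84040033e-01 -8.37186250e-04] 0.08560842359486791
```

View pics/top0.png

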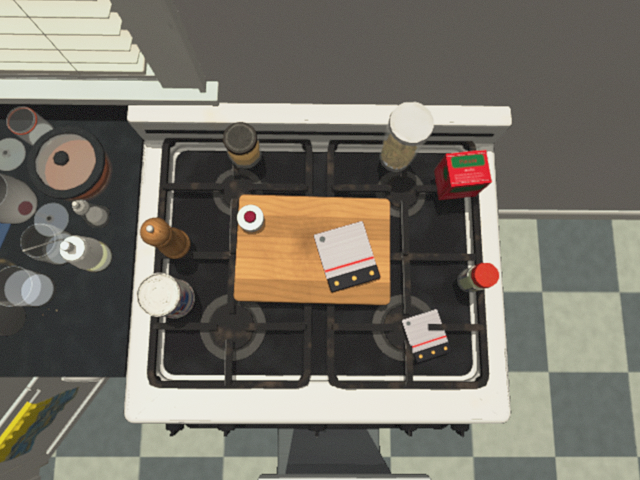

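View pics/side0.png

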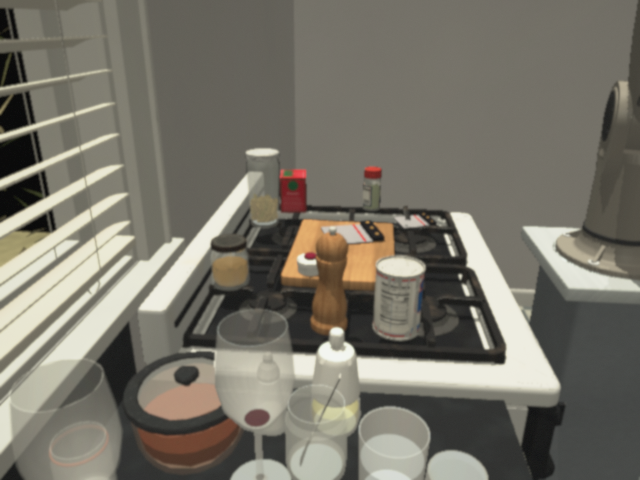

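The top view shows the board at about (234–390, 195–303). The larger scraper is on it at about (348, 255), with its red line from roughly (327, 273) to (372, 260). The clay tin is at (250, 217), clear of the push path, and the smaller decoy scraper lies off the board on the right. Next I'll measure the board and scraper.

```bash
cat > h.py <<'E'
import numpy as np,cv2
from cell import env,kin,camera,calibration
c=calibration("top");R=cv2.Rodrigues(c["rvec"])[0];T=c["tvec"].reshape(3)
K=np.array([[c["fx"],0,c["cx"]],[0,c["fy"],c["cy"]],[0,0,1]])
C=-R.T@T
def w(px,z):
    px=np.atleast_2d(px).astype(float)
    r=np.c_[px,np.ones(len(px))]@np.linalg.inv(K).T@R
    return C+r*((z-C[2])/r[:,2])[:,None]
def board_edge(p):
    # front upper edge: brown pixel transitions, several columns
    hsv=cv2.cvtColor(p,cv2.COLOR_BGR2HSV);m=((hsv[...,0]>5)&(hsv[...,0]<22)&(hsv[...,1]>90)&(hsv[...,2]>110)).astype(np.uint8)
    m[:185]=0;m[320:]=0;m[:,:225]=0;m[:,400:]=0
    return m
def red(p):
    b,g,r=[p[...,i].astype(int) for i in range(3)]
    m=((r-g>70)&(r-b>70)&(abs(g-b)<60)).astype(np.uint8)
    m[:205]=0;m[330:]=0;m[:,:290]=0;m[:,400:]=0
    return m
def line(p):
    n,l,s,_=cv2.connectedComponentsWithStats(red(p))
    k=1+np.argmax(s[1:,4]);ys,xs=np.where(l==k)
    P=w(np.c_[xs,ys],0.026)[:,:2];vx,vy,x0,y0=cv2.fitLine(P.astype(np.float32),cv2.DIST_L2,0,.01,.01).ravel()
    d=np.array([vx,vy]);d*=np.sign(d[1]);t=(P-[x0,y0])@d
    return np.array([x0,y0])+d*(t.max()+t.min())/2,d,np.ptp(t)
E
python3 - <<'E'
from h import *
p,d=camera("top");print("cam",C,env.nose_length)
print("scraper line ctr,dir,len",line(p))
m=board_edge(p)
cs=max(cv2.findContours(m,cv2.RETR_EXTERNAL,cv2.CHAIN_APPROX_NONE)[0],key=cv2.contourArea)
r=cv2.minAreaRect(cs);bx=cv2.boxPoints(r);print(bx,w(bx,.022))
for u in (250,270,290,310,380): 
    print(u,np.where(m[:,u])[0].max(), p[298:310,u].tolist())
for q in[(348,250),(300,250),(280,285),(340,285)]:
    z=d[q[1],q[0]];v=R.T@(np.linalg.inv(K)@[q[0],q[1],1]*z-T);print(q,v)
cv2.imwrite("pics/crop.png",cv2.resize(p[190:315,225:400],None,fx=4.5,fy=4.5,interpolation=cv2.INTER_CUBIC))
E
```

```text
cam [0.4104945  0.06149463 0.97049062] 0.0726
scraper line ctr,dir,len (array([ 0.54178563, -0.01131722]), array([-0.2879491,  0.9576457], dtype=float32), np.float64(0.09885613179638095))
[[233.28867 300.18497]
 [236.42264 193.6301 ]
 [392.9343  198.23337]
 [389.80032 304.78824]] [[ 0.47110156  0.20895704  0.022     ]
 [ 0.68108278  0.2104718   0.022     ]
 [ 0.6745292  -0.1003702   0.022     ]
 [ 0.46393905 -0.08941599  0.022     ]]
250 300 [[79, 136, 189], [80, 135, 188], [66, 112, 157], [42, 59, 77], [41, 44, 42], [41, 44, 46], [42, 46, 48], [51, 55, 57], [51, 54, 55], [64, 68, 72], [71, 79, 82], [63, 68, 69]]
270 301 [[82, 139, 197], [82, 141, 200], [80, 136, 189], [56, 95, 133], [28, 39, 49], [26, 23, 23], [39, 37, 38], [27, 27, 28], [34, 35, 37], [31, 29, 29], [36, 37, 39], [50, 52, 52]]
290 301 [[75, 131, 182], [82, 135, 191], [82, 139, 196], [74, 124, 172], [42, 66, 92], [27, 31, 31], [25, 21, 17], [28, 28, 28], [28, 29, 29], [30, 30, 27], [37, 40, 39], [45, 43, 43]]
310 302 [[80, 138, 194], [79, 137, 192], [81, 137, 190], [78, 129, 180], [60, 101, 137], [31, 42, 55], [30, 29, 30], [30, 34, 34], [42, 44, 45], [51, 52, 56], [49, 53, 58], [49, 49, 52]]
380 304 [[81, 141, 196], [85, 142, 199], [81, 136, 195], [81, 137, 192], [80, 134, 187], [71, 122, 176], [56, 98, 137], [42, 50, 58], [46, 48, 47], [47, 49, 48], [49, 52, 55], [46, 51, 53]]
(348, 250) [ 0.56858452 -0.00976712  0.02718012]
(300, 250) [0.56949757 0.08335086 0.0176927 ]
(280, 285) [0.50080004 0.12095834 0.01898121]
(340, 285) [0.49974648 0.00655859 0.03709365]
```

View pics/crop.png

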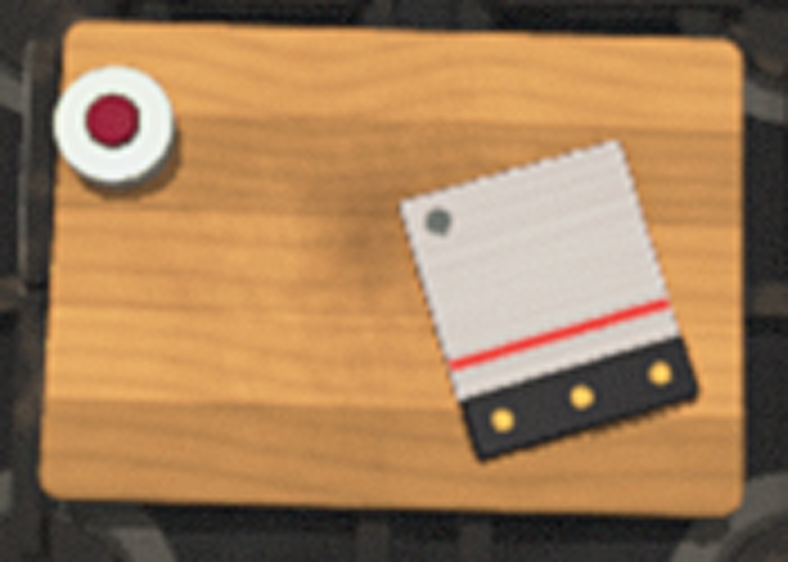

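```bash
cat >> h.py <<'E'
E0,E1=w([[250,300.5],[270,301.2],[290,301.7],[310,302.2],[380,304.2]],.022)[[0,-1],:2]
ed=(E0-E1)/np.linalg.norm(E0-E1)          # along edge, +y
en=np.array([ed[1],-ed[0]])               # inward (+x)
from scipy.spatial.transform import Rotation as Ro
def quat(d):
    d=np.asarray(d,float)/np.linalg.norm(d);y=np.array([-d[0],-d[1],0]);z=np.array([0,0,-1.])
    q=Ro.from_matrix(np.c_[np.cross(y,z),y,z]).as_quat();return np.r_[q[3],q[:3]]
def offs(p):
    c0,d,L=line(p);return [float((c0+s*.049*d-E1)@en)*1e3 for s in(1,-1)],c0,d,L
E
python3 - <<'E'
from h import *
p,_=camera("top");o,c0,d,L=offs(p);print("line->edge mm",o,E0,E1,ed)
n=np.array([d[1],-d[0]]);q=quat(d)
f=c0+n*(-.015+.011+.010)
s=env.get_state();print(s["time"])
for qq in(q,quat(-d)):print(kin.inverse_kinematics([*f,.31],qq))
env.reach([*f,.31],q)
env.grip(.05)
s=env.get_state();print(s["time"],s["tcp_pos"],s["opening"],env.nose_length,s["qpos"])
env.movel([*f,.022+.004+.0726+.02],velocity=.15)
s=env.get_state();print(s["time"],s["tcp_pos"],f)
p,_=camera("side");cv2.imwrite("pics/s1.png",cv2.resize(p[150:320,260:470],None,fx=3.5,fy=3.5))
E
```

```text
line->edge mm [60.29135061909719, 90.61964836677649] [0.47067355 0.17722653] [ 0.46495827 -0.07067058] [0.02304894 0.99973434]
0.2
[-0.78013084  0.34541447  0.86560403  1.89659859 -0.30422298  1.03667584
 -1.06541772]
[-0.48566798  0.2761933   0.47378873  1.8806747  -0.14665774  1.01868645
  1.91231742]
3.1667 [ 0.54755948 -0.00954219  0.3099848 ] 0.050189649343334586 0.0726 [-0.7801868   0.34546132  0.86558068  1.89658422 -0.30422667  1.03666825
 -1.06544504]
4.5917 [ 0.54807399 -0.00963042  0.11932766] [ 0.54754909 -0.00958649]
```

View pics/s1.png

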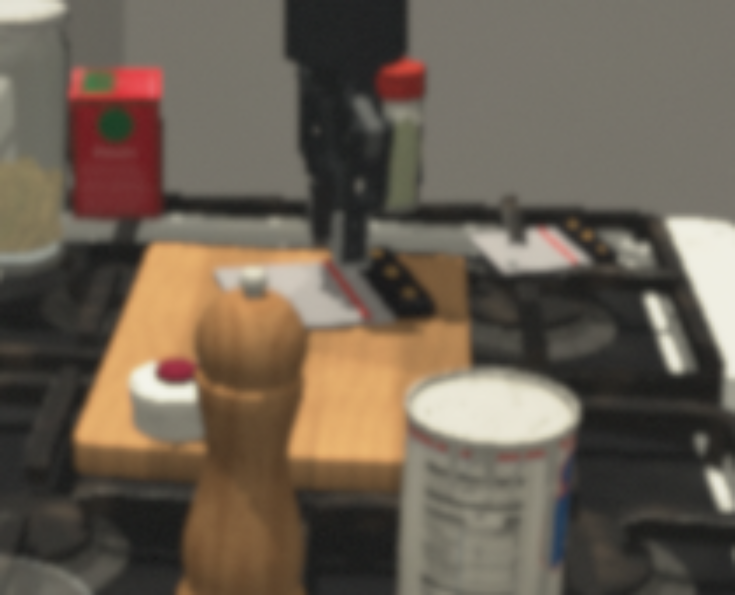

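The side view shows the fingertips over the blade at about (345, 255), just behind the grip at about (400, 280). I'll touch down gently, back off a little, find the step and then push until just short of the goal.

```bash
python3 - <<'E'
from h import *
S=env.get_state
def st(t):
    s=S();print(t,round(s["time"],2),np.round(s["tcp_pos"],4),np.round(s["force"],1));return s
s=st("start");x=s["tcp_pos"]
hit=env.movel([x[0],x[1],.086],velocity=.02,stop_force=2.5);s=st(f"down {hit}")
z=s["tcp_pos"][2]
if not(hit and .088<z<.110): raise SystemExit("height odd")
z+=.0035
x=s["tcp_pos"];env.movel([x[0],x[1],z],velocity=.03)
d=np.array([-.288,.9576]);n=np.array([d[1],-d[0]])
x=S()["tcp_pos"];t=x[:2]-n*.016
hit=env.movel([*t,z],velocity=.02,stop_force=1.2);s=st(f"touch {hit}")
c0=np.array([.54179,-.01132]);off=(s["tcp_pos"][:2]-c0)@n+.015
print("finger offset from step mm",off*1e3)
E
```

```text
start 4.64 [ 0.5481 -0.0096  0.1194] [-0.2  0.5 -0.5]
down True 5.73 [ 0.5479 -0.0097  0.0958] [-0.5  0.6  7.1]
touch False 6.97 [ 0.5326 -0.0143  0.0993] [-0.2  0.2 -0.4]
finger offset from step mm 5.32579724444867
```

```bash
python3 - <<'E'
from h import *
p,_=camera("top")
try: print(offs(p))
except Exception as e: print(e)
cv2.imwrite("pics/t2.png",cv2.resize(p[190:340,225:425],None,fx=4,fy=4,interpolation=cv2.INTER_CUBIC))
E
```

```text
attempt to get argmax of an empty sequence
```

View pics/t2.png

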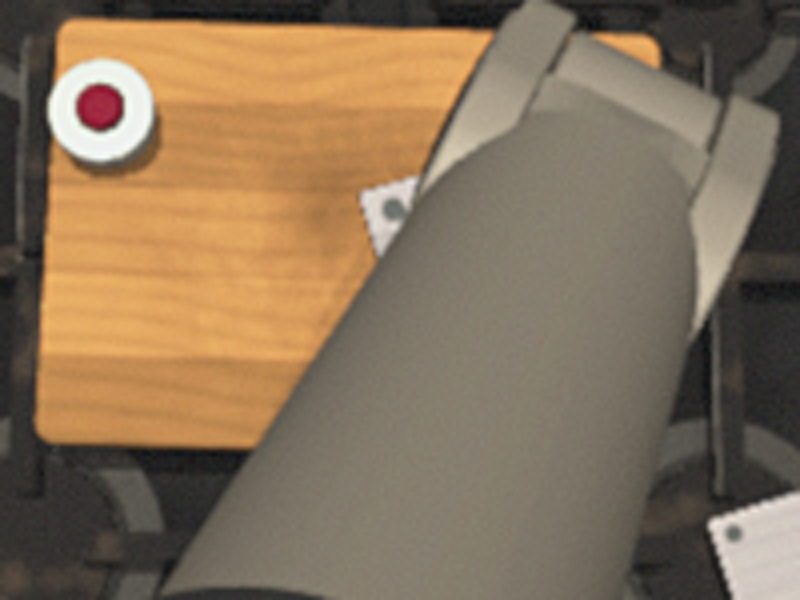

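The arm hides the line, but the corner spot on the blade has moved about 3 px (about 6 mm). So contact was made near the expected 11 mm offset, with friction below the stop threshold. I'll push with rotation until about 8 mm short, lift clear and look.

```bash
cat >> h.py <<'E'
def run(dist,rot,v=.03):
    """push finger centre to `dist` from edge (inward), tool y along rot; z kept"""
    x=np.array(env.get_state()["tcp_pos"]);a=x[:2]-E1
    t=E1+ed*(a@ed)+en*dist
    env.movel([*t,x[2]],velocity=v,rot=quat(rot));env.dwell(.2)
    s=env.get_state();print("push",round(s["time"],2),s["tcp_pos"],np.round(s["force"],1))
def clear(back=.006):
    x=np.array(env.get_state()["tcp_pos"]);x[:2]+=en*back
    env.movel(x,velocity=.06);x[2]=.16;env.movel(x,velocity=.15)
E
python3 - <<'E'
from h import *
run(.004,ed)
clear()
x=env.get_state()["tcp_pos"];env.reach([.55,.2,.32],quat(ed))
p,_=camera("top")
cv2.imwrite("pics/t3.png",cv2.resize(p[190:340,225:425],None,fx=4,fy=4,interpolation=cv2.INTER_CUBIC))
print(env.get_state()["time"],offs(p))
E
```

```text
push 9.44 [ 0.47032465 -0.01286985  0.09925961] [ 1.3 -0.1  0.7]
11.375 ([7.890011259713961, 8.29132756633381], array([ 0.47437871, -0.01308601]), array([0.01895477, 0.99982035], dtype=float32), np.float64(0.0991246324481746))
```

View pics/t3.png

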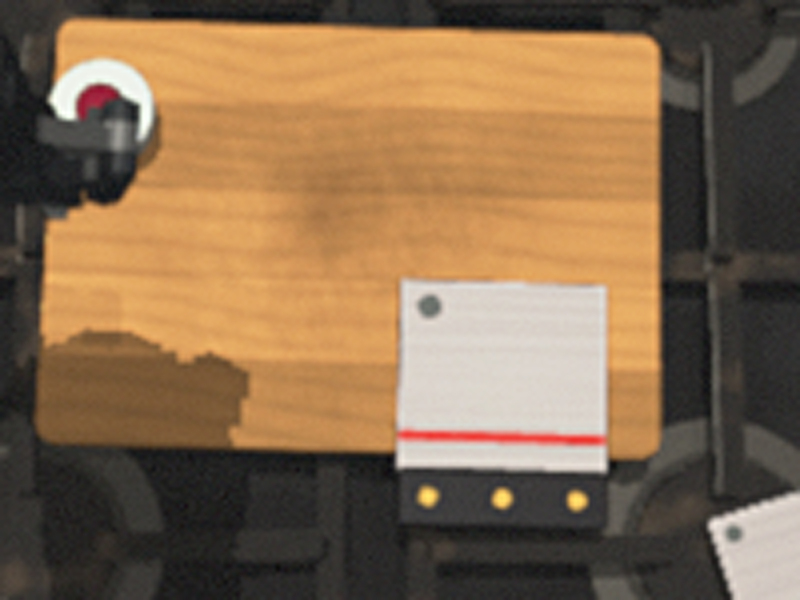

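The scraper is square to the edge and about 8 mm short: line at crop row about 437, edge at about 454, grip outside. I'll do the last stroke of about 7.6 mm.

```bash
python3 - <<'E'
from h import *
t=np.array([.47032,-.01287])+en*.006
env.reach([*t,.16],quat(ed))
env.movel([*t,.115],velocity=.15)
hit=env.movel([*t,.0992],velocity=.05,stop_force=4);print(hit)
if not hit:
    run(-.0036,ed,.02); clear()
    env.reach([.55,.2,.32],quat(ed)); env.dwell(.3)
    p,_=camera("top")
    cv2.imwrite("pics/t4.png",cv2.resize(p[190:340,225:425],None,fx=4,fy=4,interpolation=cv2.INTER_CUBIC))
    print(env.get_state()["time"],offs(p))
E
```

```text
False
push 14.4 [ 0.46272858 -0.01274227  0.09904943] [1.4 0.1 1.1]
16.6333 ([0.4902282628861703, 0.5183361366640342], array([ 0.46679212, -0.01300709]), array([0.0227622, 0.9997409], dtype=float32), np.float64(0.09902836374228305))
```

View pics/t4.png

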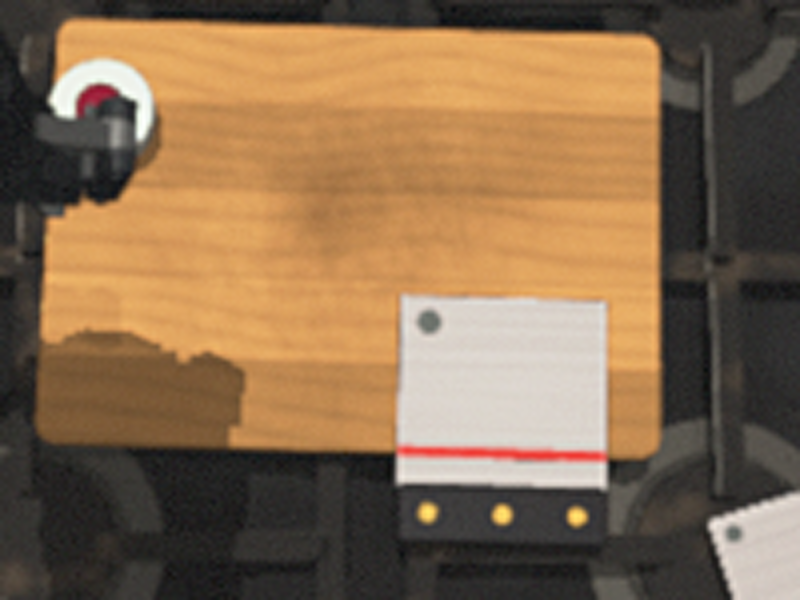

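The red line now lies along the board's front edge (crop rows about 451–456). The grip sticks out squarely, the tin hasn't moved and the hand is clear.

```bash
python3 -c "
from cell import job;print(job.job_done())"
```

```text
the job is handed in; nothing more can be done
None
```

The job is handed in: in the last picture both ends of the scraper's red line are about 0.5 mm from the board's front edge, with the grip sticking out squarely, the tin unmoved and the hand clear, at about 17 s; the judge's verdict was not returned.

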